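# Lay the single-channel pipette on its rest

### The arm

A 7-joint arm with a two-finger parallel gripper is mounted at the origin on the work surface. World frame = base frame: x ahead of the robot, y to its left, z up, the work surface at z = 0. Lengths are in m, angles in rad, forces in N, time in s.
With the tool pointing down it reaches from about 0.35 to 0.9 m from the base axis. Payload 8.1 kg.
Tool frame: the origin (TCP) lies on the centre line of the jaws, within the pads' length; the fingertips stand arm.nose_length ahead of it and the grasp point (between the pads) lies 8 mm behind it (arm.nose_length is the distance from the TCP to the fingertips, in m); z points along the fingers, y is the line along which they close (so a half turn about z gives the same grasp; the last joint's range is limited). The gripper opens to 85 mm and grips with 20 to 120 N. Pads are 22 mm wide; open, the fingers measure 114 mm over their backs; the gripper's body (76 mm by 85 mm) begins 54 mm behind the grasp point. The pads swing forward as they close: fully open they stand 13 mm farther back than shut.
Start: joints at [1.203, 0.434, 0.025, 1.573, -0.012, 1.134, -0.075], TCP at [0.164, -0.603, 0.242] pointing down, gripper open.
Joint ranges: [-2.62, 2.62], [-0.44, 2.09], [-1.27, 1.32], [0.08, 2.57], [-1.32, 4.46], [0.12, 2], [-2.74, 2.74]. Speed limits (rad/s): [2.22, 2.22, 3.01, 3.01, 3.14, 3.14, 3.14].

### API

Orientations are given as a 3x3 rotation matrix whose columns are the frame's x, y, z axes.
In Python, from plant import arm gives the robot as it stands.
- The arm moves only by the tool jog_arm, never from a script. Its argument "deltas" is a list of rows, each an object with "xyz": the shift along the tool's x, y, z in mm, a list of three; "turn": the turn about the tool's z in rad. A call has 1 to 12 rows; each row is the pose to reach, as a shift and turn from the pose commanded when the call began, along the tool's axes at that moment; what a row does not reach only later rows make up. A row lasts 1/10 s, in which the tool goes at most 50 mm and 8.59 degrees, less where a joint would pass 70% of its speed; a pose out of reach is approached as far as the arm can. A call with a gripper value outside its range is refused whole. "grip" is the opening, from -1 (shut) to 1 (fully open), set as the call begins (left out, the last holds). The fingers move at their own pace and stop on an object; "squeeze" is the grip in N (left out, the last holds). Time passes only in rows, so rows that repeat a pose let the fingers close. It gives the time, the measured TCP pose, the force, the opening and the grip force at its end, in the units of the state.
- arm.observe(): the state, without advancing time (a new reading comes with each control period).
- arm.camera(name): name is "scene" or "top" or "wrist"; returns (picture, depth): 480x640x3 uint8, blue, green, red; 480x640 float32, m along the optical axis (not along the pixel's ray), 0 where there is no reading.
- arm.camera_info(name): a dict with "fovy" (degrees; the focal length in pixels is half the picture's height over the tangent of half this angle, whatever the lens; pixels are square), "cx", "cy" (the principal point, pixels), "k1" (the pictures are not rectified: a ray, as slopes to the right and down, at radius r is drawn at 1 + k1 r^2 times it, then the intrinsics apply), "camera_from_world" (4x4, takes a point from world to camera coordinates). Camera axes: x right, y up, looking along -z (the intrinsics and any distortion apply to the point x, -y, -z); pixel columns grow to the right and rows downward; lengths in m; the calibration is good to about 2 mm. A picture is of the moment at which its call begins: read the wrist's pose just before it. camera_info takes no time and is no camera call; for the wrist camera it gives the pose at the moment of the call.
- arm.close_job(): hands the job in; it is judged then, once.
The state is a dict: "t": time; "qpos": joint angles; "joint_vel": joint speeds; "joint_torque": joint torques, N m; "tool_pos": TCP position; "tool_rot": TCP orientation; "contact_force": force on the tool from outside, world axes, zero at the start; "wrist_torque": the same for the moment, N m; "gripper_width": finger opening in m; "grasp_force": force on a finger pad.
Only numpy, scipy, OpenCV 4.12 (cv2) and the standard library are available. Lean on these libraries where they do the work, as an engineer would, in place of code of your own. Each camera call takes 0.05 s, during which the arm holds its last target. There are 200 camera calls.

### The job

Take the single-channel pipette that lies on the bench and lay it level across the two cradles of the metal pipette rest, its thick handle in the wider cradle and its thin barrel in the narrower one, down between the lugs, with the finger hook about 2 cm outside the wider cradle. Set it down rather than drop it, and leave the eight-channel pipette where it is.

Things in the scene. Friction and masses are not known exactly. Their poses are not given: they have to be found in the camera images.
- pipette_mid (a point): Single-channel pipette on its side on the bench, to be moved, 0.1 kg (sizes in mm). Point: grip point near its centre of mass, 15 above bench; x to the nozzle, z up. White boxy handle 26 wide (y), 30 high (z), x -75 to +55; grey finger hook at x -69 sticks out 16 to -y; plunger button to x -97; then a thin barrel. Grip across y. It lies left or right of the rest, nozzle pointing away from the robot.
- pipette_nozzle (a point): Free end of the single-channel pipette's nozzle, 150 mm along x from its grip point. Its round barrel is 16 mm in diameter from x = 55 to 115 mm of the grip point, then tapers to 6 mm here.
- rest: Fixed rest: base plate 180 x 90 x 10 mm, two upright plates 10 thick, each with a flat notch between lugs 14 high. Origin on the bench under the pipette grip point's place; x from wide to narrow cradle (away from robot). Wide: x -40, seat 80 above bench, notch 50, 70 over lugs. Narrow: x +85, seat 87, notch 36, 52 over lugs. Pipette lying in both: axis 95 above bench, its x along this x.
- multi_mid (a point): Eight-channel pipette, to leave alone, on its side on the bench: the same white handle, but with a 78 mm wide head and eight small nozzles in a row instead of a barrel. Point in the handle as on the other pipette, 15 mm above the bench; x points to the nozzles, which end at x = 136 mm.
Mind the look-alikes: they are no part of the job. Leave any turquoise look-alike of the part that bears pipette_mid alone.

How it is judged:
By the outcome, as a careful person would: the job done as asked, in the order asked, and still so for the second after the job is handed in, with the robot touching nothing.
It also fails if it takes over 37 s, if anything falls off the work surface, if the arm or the gripper's body presses on something with over 40 N, if the wrist force passes 120 N, or if a joint passes its speed limit or range.

## Working session

There is one attempt and no reset: what is moved stays moved. The work goes in short steps, Python scripts to look and compute and a tool call to move; the robot and the scene stay as the last step left them, time stands still between calls to the robot, and variables do not carry over. Pictures are saved under pics/ and viewed, at most 10 in all, crops included, and the job is handed in when it is done.

Besides the shell and the picture viewer there is one more tool, called after "Call:" as name([rows], argument=value, ...), one row to a line, values as JSON. jog_arm: Moves the arm, as the interface text tells. Its arguments: {"type":"object","properties":{"deltas":{"type":"array"},"grip":{"type":"number"},"squeeze":{"type":"number"}},"required":["deltas"]}

```bash
mkdir -p pics; cat > h.py <<'E'
import numpy as np, cv2
from plant import arm
def cloud(name):
    i=arm.camera_info(name); p,d=arm.camera(name)
    f=240/np.tan(np.radians(i['fovy'])/2)
    K=np.array([[f,0,i['cx']],[0,f,i['cy']],[0,0,1]])
    u,v=np.meshgrid(np.arange(640.),np.arange(480.))
    s=cv2.undistortPoints(np.stack([u,v],-1).reshape(-1,1,2),K,np.array([i['k1'],0,0,0,0])).reshape(480,640,2)
    c=np.stack([s[...,0]*d,-s[...,1]*d,-d,np.ones_like(d)],-1)
    w=(c@np.linalg.inv(i['camera_from_world']).T)[...,:3]
    w[d==0]=np.nan
    return p,d,w
E
python3 - <<'E'
from h import *
print({k:np.round(v,3) for k,v in arm.observe().items()},arm.nose_length)
for n in('top','scene'):
    p,d,w=cloud(n); cv2.imwrite(f'pics/{n}0.png',p); np.save(f'{n}0.npy',w); print(n,(d==0).mean(),w[240,320],np.round(arm.camera_info(n)['camera_from_world'],2).tolist())
E
```

```text
{'t': np.float64(0.0), 'qpos': array([ 1.203,  0.435,  0.025,  1.574, -0.012,  1.134, -0.075]), 'joint_vel': array([ 0.001,  0.001, -0.002, -0.   , -0.001, -0.001,  0.   ]), 'joint_torque': array([ 1.0000e-03, -6.7047e+01,  1.0260e+00, -3.1622e+01,  1.6000e-02,
        1.3000e-02,  0.0000e+00]), 'tool_pos': array([ 0.163, -0.603,  0.242]), 'tool_rot': array([[ 0.965,  0.262, -0.001],
       [ 0.262, -0.965,  0.001],
       [-0.   , -0.002, -1.   ]]), 'contact_force': array([-0.154,  0.428,  0.415]), 'wrist_torque': array([ 0.057, -0.054, -0.025]), 'grasp_force': np.float64(0.0), 'gripper_width': np.float64(0.085)} 0.011
top 0.00400390625 [0.46037973 0.01051217 0.00126936] [[0.0, -1.0, 0.01, 0.03], [1.0, 0.0, 0.07, -0.47], [-0.07, 0.01, 1.0, -1.1], [0.0, 0.0, 0.0, 1.0]]
scene 0.004013671875 [4.25560033e-01 3.26605537e-04 1.16888073e-03] [[-0.58, 0.81, 0.0, 0.25], [-0.51, -0.36, 0.78, 0.23], [0.64, 0.46, 0.62, -1.11], [0.0, 0.0, 0.0, 1.0]]
```

View pics/top0.png

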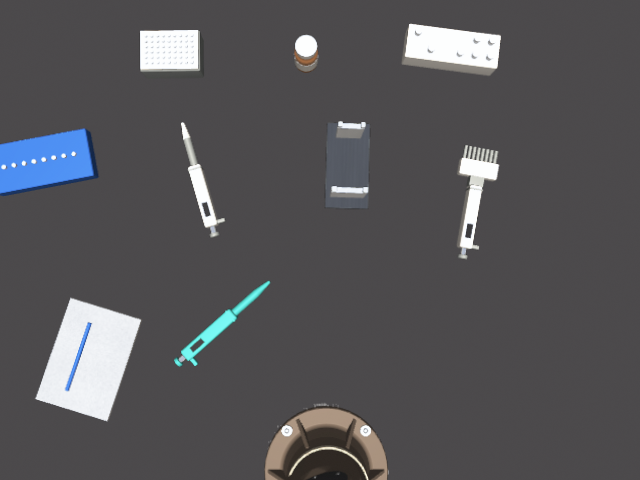

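View pics/scene0.png

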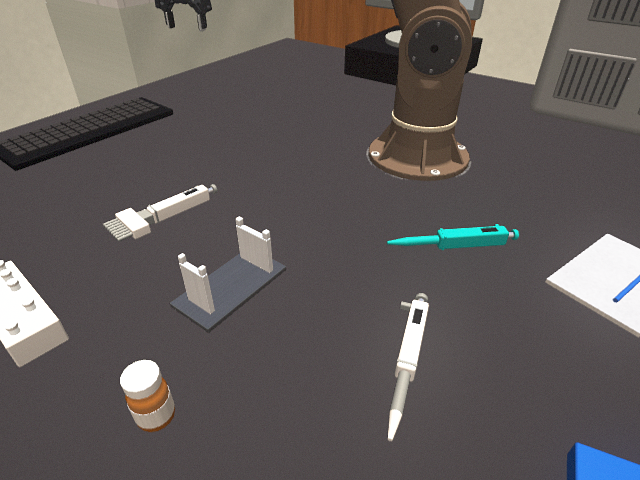

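The top view shows the target at about (203,195) with its nozzle at (183,125). The rest is at (348,165), with its wide cradle nearer the robot at v≈190. The eight-channel pipette is at (472,205) and the turquoise look-alike at (222,325). Next I measure the pipette and the rest.

```bash
python3 - <<'E'
from h import *
for n in('top','scene'):
    w=np.load(n+'0.npy'); p=cv2.imread(f'pics/{n}0.png').astype(int)
    Z=w[...,2]
    hsv=cv2.cvtColor(p.astype(np.uint8),cv2.COLOR_BGR2HSV)
    # approx world window of pipette
    if n=='top': print(w[195,203],w[125,183],w[165,348])
    win=(w[...,0]>.3)&(w[...,0]<.75)&(w[...,1]>.15)&(w[...,1]<.33)&(hsv[...,1]<80)
    h=win&(Z>.022)&(Z<.05)           # handle top face
    P=w[h]; xy=P[:,:2].astype(np.float32)
    r=cv2.minAreaRect(xy); print(n,'handle n',len(P),'z',np.median(P[:,2]),'rect',r)
    print(' box',np.round(cv2.boxPoints(r),4).tolist())
    a=win&(Z>.004)&(Z<.05); Q=w[a]; i=Q[:,0].argmax(); print(' nozzle tip',Q[i],'near end',Q[Q[:,0].argmin()])
    # rest
    rw=(w[...,0]>.3)&(w[...,0]<.8)&(w[...,1]>-.15)&(w[...,1]<.1)
    L=rw&(Z>.089)&(Z<.115)
    k,lab,st,ce=cv2.connectedComponentsWithStats(L.astype(np.uint8))
    for j in range(1,k):
        if st[j,4]>4:
            A=w[lab==j]; print(' lug',st[j,4],np.round(np.median(A,0),4),np.round(A.min(0),4),np.round(A.max(0),4))
    B=w[rw&(Z>.006)&(Z<.014)]; print(' base',cv2.minAreaRect(B[:,:2].astype(np.float32)),np.median(B[:,2]))
    S=w[rw&(Z>.075)&(Z<.0885)]; print(' seat n',len(S),np.percentile(S[:,2],[10,50,90]) if len(S) else 0)
E
```

```text
[0.5500394  0.24905194 0.03170842] [0.69779144 0.29468964 0.01814656] [ 0.61650756 -0.04772342  0.01084165]
top handle n 972 z 0.029328048407998186 rect ((0.5025745630264282, 0.2340005487203598), (0.39273709058761597, 0.04706535488367081), 12.591280937194824)
 box [[0.3057999908924103, 0.2142000049352646], [0.31610000133514404, 0.16820000112056732], [0.699400007724762, 0.25380000472068787], [0.6891000270843506, 0.29980000853538513]]
 nozzle tip [0.74849967 0.26494295 0.0047018 ] near end [0.30176271 0.24264032 0.00407829]
 lug 28 [ 0.6783 -0.0269  0.0997] [ 0.6751 -0.0302  0.0902] [ 0.6839 -0.0234  0.1055]
 lug 28 [ 0.6781 -0.0701  0.0994] [ 0.6737 -0.0742  0.0927] [ 0.6833 -0.0663  0.1039]
 lug 25 [ 0.5555 -0.0142  0.0933] [ 0.5515 -0.02    0.0902] [ 0.5597 -0.0103  0.0988]
 lug 27 [ 0.5535 -0.074   0.094 ] [ 0.5495 -0.0797  0.0899] [ 0.5574 -0.0699  0.0964]
 base ((0.5541776418685913, -0.02517727017402649), (0.47625043988227844, 0.246622696518898), 0.31169450283050537) 0.010073569560671292
 seat n 281 [0.07792289 0.08154543 0.08707334]
scene handle n 1894 z 0.030743655081457016 rec
[... 200 characters left out ...]
0.6984999775886536, 0.29190000891685486], [0.6819000244140625, 0.33000001311302185]]
 nozzle tip [0.7455737  0.19206322 0.00408208] near end [0.31037667 0.23325898 0.00400957]
 lug 42 [ 0.5576 -0.0719  0.094 ] [ 0.5514 -0.0774  0.0893] [ 0.5605 -0.068   0.0974]
 lug 46 [ 0.5591 -0.0121  0.094 ] [ 0.5518 -0.0188  0.0893] [ 0.5625 -0.0084  0.0974]
 lug 92 [ 0.6809 -0.0663  0.0961] [ 0.6755 -0.0728  0.089 ] [ 0.6854 -0.0464  0.1041]
 lug 83 [ 0.6832 -0.023   0.0985] [ 0.6764 -0.0411  0.0891] [ 0.6875 -0.0202  0.1032]
 base ((0.6185951828956604, -0.04525734856724739), (0.09209952503442764, 0.1809946596622467), 88.67499542236328) 0.011606367111828941
 seat n 469 [0.07677434 0.08163375 0.08757182]
```

```bash
python3 - <<'E'
from h import *
for n,zz in(('top',.03),('scene',.03)):
    w=np.load(n+'0.npy'); p=cv2.imread(f'pics/{n}0.png')
    m=(p.min(2)>80)&(w[...,0]>.4)&(w[...,0]<.74)&(w[...,1]>.18)&(w[...,1]<.34)
    k,lab,st,ce=cv2.connectedComponentsWithStats(m.astype(np.uint8)); j=1+st[1:,4].argmax()
    m=lab==j; P=w[m]
    N=P[P[:,0].argmax()]; E=P[P[:,0].argmin()]
    print(n,m.sum(),'tip',N,'button',E)
    H=P[(P[:,2]>.025)&(P[:,2]<.036)]
    r=cv2.minAreaRect(H[:,:2].astype(np.float32)); print(' handle',r,np.median(H[:,2]))
    # line fit through all handle pts & barrel
    v=N[:2]-E[:2]; L=np.linalg.norm(v); print(' len',L,'yaw',np.arctan2(v[1],v[0]))
    u=v/L; s=(P[:,:2]-E[:2])@u; t=(P[:,:2]-E[:2])@[-u[1],u[0]]
    for a in range(0,250,15):
        q=(s>a/1e3)&(s<a/1e3+.015)
        if q.sum()>2: print(a,q.sum(),np.round([t[q].min()*1e3,t[q].max()*1e3,np.percentile(P[q,2],90)*1e3],1), end=';')
    for b in (97,): print(' mid',E[:2]+u*.097, 'from tip',N[:2]-u*.15)
E
```

```text
top 1359 tip [ 0.70962844  0.30360831 -0.00186336] button [0.46630959 0.23685649 0.00312753]
 handle ((0.5696961879730225, 0.25920814275741577), (0.21011711657047272, 0.03392498940229416), 20.875812530517578) 0.029774942226093892
 len 0.25230907507996153 yaw 0.267751479701517
0 59 [-18.5   2.6  26.8];15 133 [-37.3   9.1  31.3];30 108 [-34.1   9.2  32.4];45 77 [-21.7   9.3  32. ];60 94 [-21.7   9.3  32. ];75 107 [-20.9  10.   31.9];90 112 [-20.6  10.   32.3];105 110 [-20.4  11.4  32.8];120 107 [-19.9  11.3  32.3];135 102 [-19.9  12.   32.5];150 58 [-16.   12.1  25.4];165 60 [-13.3   2.1  24.5];180 61 [-13.3   5.2  25.3];195 57 [-13.1   2.6  25.2];210 52 [-12.    6.2  23.7];225 36 [-9.8  0.3 22.3];240 15 [-7.2  1.8 19.5]; mid [0.5598533  0.26251917] from tip [0.56497321 0.26392376]
scene 6317 tip [0.70570495 0.29470096 0.01700358] button [0.40044769 0.20821068 0.00087126]
 handle ((0.5745044946670532, 0.2587132453918457), (0.2215496152639389, 0.02613188698887825), 16.486494064331055) 0.031240949561440745
 len 0.31727364170856576 yaw 0.2760991981802712
0 16 [-27.4  17.4   2.5];15 72 [-23.6  20.6   3.1];30 124 [-41.4  51.5   2.9];45 152 [-42.9  53.    2.7];60 202 [-50.   59.6  21.7];75 271 [-52.5  78.9  22.5];90 454 [-55.8  78.8  31.2];105 420 [-60.7  73.6  31.7];120 450 [-56.9  71.   31. ];135 499 [-53.3  72.9  31.5];150 531 [-51.   70.9  31.6];165 547 [-56.9  76.5  31.6];180 535 [-56.1  67.4  31.7];195 484 [-49.6  58.9  32. ];210 562 [-39.6  52.6  31.7];225 270 [-31.3  36.2  24.4];240 160 [-12.6  38.3  24.7]; mid [0.49377392 0.23465333] from tip [0.56138603 0.25381026]
```

Call:
jog_arm([
  {"xyz":[30,-36,0]},
  {"xyz":[60,-72,0]},
  {"xyz":[90,-108,0]},
  {"xyz":[120,-144,0]},
  {"xyz":[150,-180,0]},
  {"xyz":[180,-216,0]},
  {"xyz":[210,-252,0]},
  {"xyz":[240,-288,0]},
  {"xyz":[270,-324,0]},
  {"xyz":[300,-360,0]},
  {"xyz":[330,-396,0]},
  {"xyz":[360,-432,0]},
], grip=1)

```text
validation failed for argument at $.de...
```

Call:
jog_arm([
  {"xyz":[30,-36,0],"turn":0},
  {"xyz":[60,-72,0],"turn":0},
  {"xyz":[90,-108,0],"turn":0},
  {"xyz":[120,-144,0],"turn":0},
  {"xyz":[150,-180,0],"turn":0},
  {"xyz":[180,-216,0],"turn":0},
  {"xyz":[210,-252,0],"turn":0},
  {"xyz":[240,-288,0],"turn":0},
  {"xyz":[270,-324,0],"turn":0},
  {"xyz":[300,-360,0],"turn":0},
  {"xyz":[330,-396,0],"turn":0},
  {"xyz":[360,-432,0],"turn":0},
], grip=1)

```text
t: 1.3
tool_pos: [0.3982, -0.0903, 0.2424]
tool_rot: [[0.965, 0.261, 0.0], [0.261, -0.965, -0.0], [0.0, 0.0, -1.0]]
contact_force: [0.5, -0.4, -0.0]
gripper_width: 0.0857
grasp_force: 0.0
```

Call:
jog_arm([
  {"xyz":[30,-36,0],"turn":0},
  {"xyz":[60,-72,0],"turn":0},
  {"xyz":[90,-108,0],"turn":0},
  {"xyz":[120,-144,0],"turn":0},
  {"xyz":[150,-180,0],"turn":0},
  {"xyz":[180,-216,0],"turn":0},
  {"xyz":[210,-252,0],"turn":0},
  {"xyz":[238,-285,0],"turn":0},
  {"xyz":[238,-285,0],"turn":0},
  {"xyz":[238,-285,0],"turn":0},
  {"xyz":[238,-285,0],"turn":0},
])

```text
t: 2.4
tool_pos: [0.5529, 0.2439, 0.2418]
tool_rot: [[0.965, 0.261, -0.001], [0.261, -0.965, -0.001], [-0.001, 0.001, -1.0]]
contact_force: [-0.2, -0.2, -0.5]
gripper_width: 0.0854
grasp_force: 0.0
```

```bash
python3 - <<'E'
from h import *
s=arm.observe(); print(s['t'],s['tool_pos'],np.round(s['tool_rot'],3).tolist())
p,d,w=cloud('wrist'); cv2.imwrite('pics/w1.png',p); np.save('w1.npy',w)
print(np.round(np.linalg.inv(arm.camera_info('wrist')['camera_from_world']),3).tolist())
E
```

```text
2.4 [0.55292871 0.2439075  0.24184904] [[0.965, 0.261, -0.001], [0.261, -0.965, -0.001], [-0.001, 0.001, -1.0]]
[[0.261, 0.917, 0.301, 0.629], [-0.965, 0.248, 0.083, 0.265], [0.001, -0.312, 0.95, 0.373], [0.0, 0.0, 0.0, 1.0]]
```

View pics/w1.png

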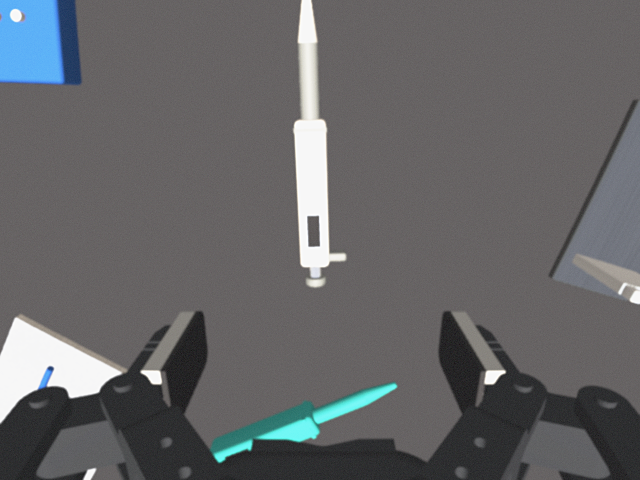

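The wrist picture shows the handle from (310,122) to (315,266), the hook at (340,257), the button at (316,282) and the nozzle near (307,0). I measure the handle's top face by casting rays onto z = 0.030.

```bash
cat >> h.py <<'E'
def ray(name,uv,z,info=None):
    i=info or arm.camera_info(name); f=240/np.tan(np.radians(i['fovy'])/2)
    K=np.array([[f,0,i['cx']],[0,f,i['cy']],[0,0,1]])
    s=cv2.undistortPoints(np.float64(uv).reshape(-1,1,2),K,np.array([i['k1'],0,0,0,0])).reshape(-1,2)
    T=np.linalg.inv(i['camera_from_world']); D=np.c_[s[:,0],-s[:,1],-np.ones(len(s))]@T[:3,:3].T
    return T[:3,3]+D*((z-T[2,3])/D[:,2])[:,None]
E
python3 - <<'E'
from h import *
p=cv2.imread('pics/w1.png'); g=p.min(2)
def mids(rows,c0=270,c1=330,th=150):
    o=[]
    for v in rows:
        c=np.where(g[v,c0:c1]>th)[0]+c0; o.append((c.min(),c.max(),v))
    return np.array(o,float)
R=mids(range(140,250,10)); L=ray('wrist',R[:,[0,2]],.03); Q=ray('wrist',R[:,[1,2]],.03)
print(np.c_[R,np.linalg.norm(L-Q,axis=1)*1e3].round(1).tolist())
C=(L+Q)/2; k=np.polyfit(C[:,0],C[:,1],1); print('handle line yaw',np.arctan(k[0]))
# front and back ends along axis at column centre
col=lambda u,a,b,t:[v for v in range(a,b) if g[v,u]>t]
cf=col(311,110,260,150); print('rows',cf[0],cf[-1])
cb=col(305,200,290,150); print('back row',cb[-1])
F=ray('wrist',[[311,121]],.03)[0]; B=ray('wrist',[[305,cb[-1]]],.03)[0]; print(F,B,np.linalg.norm(F-B))
R2=mids(range(50,115,8),290,330,110); A=(ray('wrist',R2[:,[0,2]],.015)+ray('wrist',R2[:,[1,2]],.015))/2
print('barrel line',np.arctan(np.polyfit(A[:,0],A[:,1],1)[0]))
X=np.r_[C,A]; k=np.polyfit(X[:,0],X[:,1],1); yaw=np.arctan(k[0]); u=np.array([np.cos(yaw),np.sin(yaw)])
print('all yaw',yaw)
o=np.array([.55,np.polyval(k,.55)]); f=(F[:2]-o)@u; b=(B[:2]-o)@u; print('mid from front',o+u*(f-.055),'from back',o+u*(b+.075))
s=arm.observe(); d=np.r_[o+u*((f-.055+b+.075)/2),.015]-s['tool_pos']; print('tool delta mm',s['tool_rot'].T@d*1e3, 'turn',np.arctan2(s['tool_rot'][1,0],s['tool_rot'][0,0])-yaw)
E
```

```text
[[295.0, 326.0, 140.0, 25.5], [295.0, 326.0, 150.0, 25.7], [295.0, 326.0, 160.0, 25.9], [296.0, 326.0, 170.0, 25.2], [296.0, 327.0, 180.0, 26.2], [297.0, 327.0, 190.0, 25.6], [297.0, 327.0, 200.0, 25.8], [298.0, 327.0, 210.0, 25.1], [298.0, 328.0, 220.0, 26.2], [299.0, 328.0, 230.0, 25.5], [299.0, 328.0, 240.0, 25.7]]
handle line yaw 0.29035157858110233
rows 110 259
back row 267
[0.61194406 0.2693523  0.03      ] [0.48664576 0.24223066 0.03      ] 0.12820003326160212
barrel line 0.2921401309990427
all yaw 0.29204316197778996
mid from front [0.55888615 0.25480366] from back [0.56099161 0.25543664]
tool delta mm [  9.84692609  -9.54932802 227.09333807] turn -0.028894919053411128
```

Call:
jog_arm([
  {"xyz":[10,-9.5,40],"turn":-0.028},
  {"xyz":[10,-9.5,80],"turn":-0.028},
  {"xyz":[10,-9.5,115],"turn":-0.028},
  {"xyz":[10,-9.5,145],"turn":-0.028},
  {"xyz":[10,-9.5,170],"turn":-0.028},
  {"xyz":[10,-9.5,190],"turn":-0.028},
  {"xyz":[10,-9.5,205],"turn":-0.028},
  {"xyz":[10,-9.5,215],"turn":-0.028},
  {"xyz":[10,-9.5,221],"turn":-0.028},
  {"xyz":[10,-9.5,225],"turn":-0.028},
  {"xyz":[10,-9.5,225],"turn":-0.028},
])

```text
t: 3.55
tool_pos: [0.5604, 0.257, 0.0174]
tool_rot: [[0.957, 0.288, 0.0], [0.288, -0.957, 0.0], [0.0, 0.0, -1.0]]
contact_force: [0.3, 0.5, 0.1]
gripper_width: 0.0855
grasp_force: 0.0
```

Call:
jog_arm([
  {"xyz":[0,0,0],"turn":0},
  {"xyz":[0,0,0],"turn":0},
  {"xyz":[0,0,0],"turn":0},
  {"xyz":[0,0,0],"turn":0},
  {"xyz":[0,0,0],"turn":0},
  {"xyz":[0,0,0],"turn":0},
  {"xyz":[0,0,0],"turn":0},
  {"xyz":[0,0,0],"turn":0},
  {"xyz":[0,0,0],"turn":0},
  {"xyz":[0,0,0],"turn":0},
], grip=-1, squeeze=40)

```text
t: 4.55
tool_pos: [0.5605, 0.2572, 0.0177]
tool_rot: [[0.957, 0.289, 0.001], [0.289, -0.957, 0.0], [0.001, -0.0, -1.0]]
contact_force: [-1.0, -0.6, 5.6]
gripper_width: 0.0251
grasp_force: 41.0
```

Call:
jog_arm([
  {"xyz":[0,0,-5],"turn":0},
  {"xyz":[0,0,-15],"turn":0},
  {"xyz":[0,0,-30],"turn":0},
  {"xyz":[0,0,-50],"turn":0},
  {"xyz":[0,0,-75],"turn":0},
  {"xyz":[0,0,-100],"turn":0},
  {"xyz":[0,0,-125],"turn":0},
  {"xyz":[0,0,-140],"turn":0},
  {"xyz":[0,0,-150],"turn":0},
  {"xyz":[0,0,-150],"turn":0},
])

```text
t: 5.55
tool_pos: [0.5608, 0.2573, 0.1686]
tool_rot: [[0.957, 0.288, 0.002], [0.288, -0.957, 0.001], [0.002, -0.0, -1.0]]
contact_force: [-0.5, -0.4, -0.6]
gripper_width: 0.0252
grasp_force: 40.3
```

```bash
python3 - <<'E'
from h import *
s=arm.observe(); print(s['t'],s['tool_pos'],np.round(s['tool_rot'],3).tolist(),s['gripper_width'],s['contact_force'])
p,d,w=cloud('wrist'); cv2.imwrite('pics/w2.png',p); np.save('w2.npy',w)
E
```

```text
5.55 [0.560791   0.25731764 0.16864802] [[0.957, 0.288, 0.002], [0.288, -0.957, 0.001], [0.002, -0.0, -1.0]] 0.02515075618631913 [-0.53317808 -0.38356109 -0.567163  ]
```

View pics/w2.png

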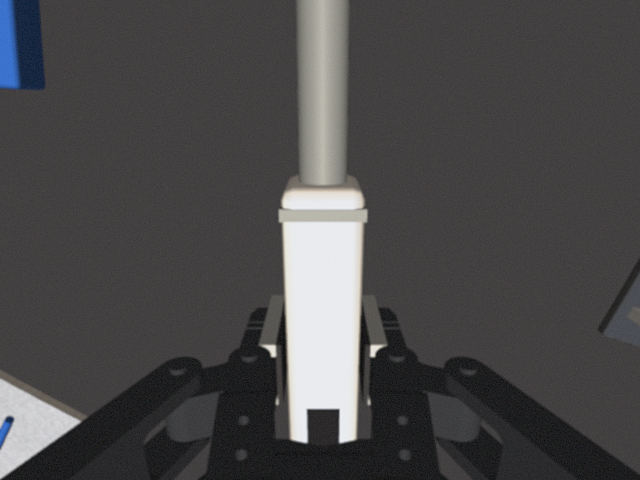

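The wrist picture shows the handle held square between the pads at columns 285–362, with its front end at row ~180 and the barrel straight up at column 323. I check its pitch and offset in the grip, and refine the rest's position from this height.

```bash
python3 - <<'E'
from h import *
s=arm.observe(); w=np.load('w2.npy')
T=lambda P:(P-s['tool_pos'])@s['tool_rot']*1e3
for v in (20,60,100,140,185,192,230,260,290,330,390): print(v,T(np.median(w[v-2:v+3,318:329].reshape(-1,3),0)).round(1))
print('front rows');print([ (v,T(w[v,323]).round(1).tolist()) for v in range(172,196,3)])
for n in('scene','top'):
    w=np.load(n+'0.npy'); p=cv2.imread(f'pics/{n}0.png')
    rw=(w[...,0]>.5)&(w[...,0]<.75)&(w[...,1]>-.12)&(w[...,1]<.03)
    B=w[rw&(w[...,2]>.0075)&(w[...,2]<.0125)&(p.max(2)<90)]
    m=np.zeros((480,640),np.uint8); m[rw&(w[...,2]>.007)]=255
    m=cv2.morphologyEx(m,cv2.MORPH_OPEN,np.ones((3,3)))
    if n=='top':
        hsv=p.astype(int); b=(hsv[...,0]-hsv[...,2]>4)&rw; b=b.astype(np.uint8)
        cs,_=cv2.findContours(b,cv2.RETR_EXTERNAL,cv2.CHAIN_APPROX_NONE); c=max(cs,key=cv2.contourArea)
        W=ray('top',c[:,0].astype(float),.01); r=cv2.minAreaRect(W[:,:2].astype(np.float32)); print('base',r)
E
```

```text
20 [101.6  -0.5  -5.7]
60 [nan nan nan]
100 [nan nan nan]
140 [68.2 -0.5 -5.6]
185 [54.6 -0.5 -6.6]
192 [ 53.4  -0.5 -11.2]
230 [ 41.8  -0.5 -12.6]
260 [ 31.9  -0.5 -12.7]
290 [ 21.8  -0.4 -12.8]
330 [  6.9  -0.5 -12.8]
390 [-17.6  -0.3 -12.5]
front rows
[(172, [58.4, -0.5, -5.4]), (175, [57.5, -0.5, -5.5]), (178, [56.7, -0.5, -6.5]), (181, [55.7, -0.5, -5.9]), (184, [54.8, -0.5, -6.3]), (187, [54.6, -0.5, -9.8]), (190, [53.7, -0.5, -9.9]), (193, [52.9, -0.5, -10.7])]
base ((0.6177090406417847, -0.04571060463786125), (0.090193010866642, 0.18323513865470886), 88.431884765625)
```

Call:
jog_arm([
  {"xyz":[-3,15,0],"turn":0.02},
  {"xyz":[-8,45,0],"turn":0.05},
  {"xyz":[-14,80,0],"turn":0.09},
  {"xyz":[-21,115,0],"turn":0.13},
  {"xyz":[-27,150,0],"turn":0.17},
  {"xyz":[-33,185,0],"turn":0.21},
  {"xyz":[-40,220,0],"turn":0.25},
  {"xyz":[-46,255,0],"turn":0.28},
  {"xyz":[-51,282,0],"turn":0.305},
  {"xyz":[-53.5,296,0],"turn":0.318},
  {"xyz":[-53.5,299,0],"turn":0.318},
  {"xyz":[-53.5,299,0],"turn":0.318},
])

```text
t: 6.8
tool_pos: [0.595, -0.0441, 0.1668]
tool_rot: [[1.0, -0.025, -0.001], [-0.025, -1.0, 0.001], [-0.001, -0.001, -1.0]]
contact_force: [0.3, 0.1, -1.3]
gripper_width: 0.0256
grasp_force: 40.3
```

```bash
python3 - <<'E'
from h import *
p,d,w=cloud('wrist'); cv2.imwrite('pics/w3.png',p)
s=arm.observe(); print(s['t'],s['tool_pos'],np.round(s['tool_rot'],3).tolist(),s['gripper_width'])
T=lambda P:(P-s['tool_pos'])@s['tool_rot']*1e3
L=(w[...,2]>.087)&(w[...,2]<.106)
k,lab,st,ce=cv2.connectedComponentsWithStats(L.astype(np.uint8))
for j in range(1,k):
    if st[j,4]>40: A=T(w[lab==j]); print(st[j].tolist(),A.min(0).round(1),np.median(A,0).round(1),A.max(0).round(1))
for v in (20,140,230,290): print(v,T(np.nanmedian(w[v-2:v+3,318:329].reshape(-1,3),0)).round(1))
E
```

```text
6.85 [ 0.59509727 -0.04303492  0.16702566] [[1.0, -0.023, -0.0], [-0.023, -1.0, 0.001], [-0.001, -0.001, -1.0]] 0.025390667072326775
[269, 79, 19, 22, 375] [ 79.5 -23.7  65.2] [ 84.  -19.5  67.6] [ 88.8 -16.3  80. ]
[360, 79, 21, 22, 395] [79.5 19.5 64.9] [83.9 23.4 67.4] [88.8 27.9 79.6]
20 [101.    1.2  -3.9]
140 [67.5  1.2 -4.2]
230 [ 41.1   1.2 -11. ]
290 [ 20.9   1.2 -11. ]
```

View pics/w3.png

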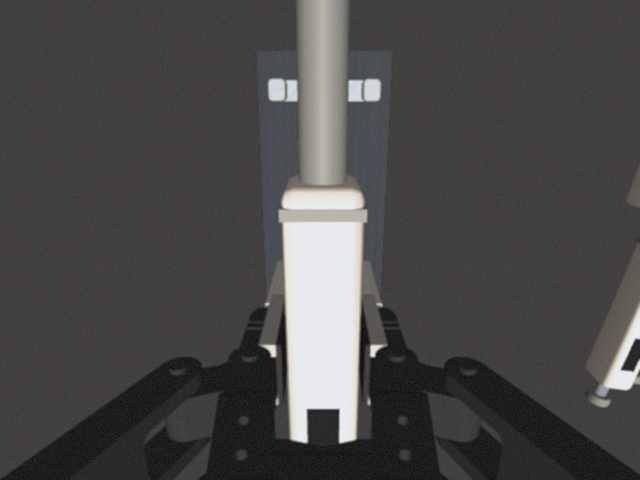

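The narrow lugs at (278,90) and (371,90) straddle the barrel at column 324, and the base plate runs parallel to it. I lower it.

Call:
jog_arm([
  {"xyz":[0,1,8],"turn":0},
  {"xyz":[0,1,20],"turn":0},
  {"xyz":[0,1,32],"turn":0},
  {"xyz":[0,1,43],"turn":0},
  {"xyz":[0,1,51],"turn":0},
  {"xyz":[0,1,57],"turn":0},
  {"xyz":[0,1,61],"turn":0},
  {"xyz":[0,1,64],"turn":0},
  {"xyz":[0,1,65],"turn":0},
  {"xyz":[0,1,65],"turn":0},
  {"xyz":[0,1,65],"turn":0},
])

```text
t: 7.95
tool_pos: [0.5955, -0.0457, 0.1026]
tool_rot: [[1.0, -0.025, 0.001], [-0.025, -1.0, -0.0], [0.001, 0.0, -1.0]]
contact_force: [-0.0, -0.6, -1.5]
gripper_width: 0.0252
grasp_force: 40.3
```

Call:
jog_arm([
  {"xyz":[0,0,0.5],"turn":0},
  {"xyz":[0,0,1],"turn":0},
  {"xyz":[0,0,1.5],"turn":0},
  {"xyz":[0,0,2],"turn":0},
  {"xyz":[0,0,2],"turn":0},
  {"xyz":[0,0,2],"turn":0},
])

```text
t: 8.55
tool_pos: [0.5953, -0.0457, 0.1003]
tool_rot: [[1.0, -0.025, -0.0], [-0.025, -1.0, 0.0], [-0.0, -0.0, -1.0]]
contact_force: [0.6, 1.0, -0.8]
gripper_width: 0.0255
grasp_force: 40.3
```

Call:
jog_arm([
  {"xyz":[0,0,0.5],"turn":0},
  {"xyz":[0,0,1],"turn":0},
  {"xyz":[0,0,1.5],"turn":0},
  {"xyz":[0,0,1.5],"turn":0},
  {"xyz":[0,0,1.5],"turn":0},
])

```text
t: 9.05
tool_pos: [0.5953, -0.0457, 0.0988]
tool_rot: [[1.0, -0.025, -0.0], [-0.025, -1.0, -0.0], [-0.0, 0.0, -1.0]]
contact_force: [0.3, 0.0, -1.4]
gripper_width: 0.0253
grasp_force: 40.3
```

Call:
jog_arm([
  {"xyz":[0,0,0.5],"turn":0},
  {"xyz":[0,0,1],"turn":0},
  {"xyz":[0,0,1],"turn":0},
  {"xyz":[0,0,1],"turn":0},
])

```text
t: 9.45
tool_pos: [0.5953, -0.0457, 0.0978]
tool_rot: [[1.0, -0.025, -0.0], [-0.025, -1.0, -0.0], [-0.0, 0.0, -1.0]]
contact_force: [0.2, 0.1, -0.4]
gripper_width: 0.0253
grasp_force: 40.3
```

```bash
python3 - <<'E'
from h import *
p,d,w=cloud('scene'); cv2.imwrite('pics/s2.png',cv2.resize(p[170:350,130:370],None,fx=3,fy=3))
s=arm.observe(); print(s['tool_pos'],s['contact_force'],s['wrist_torque'])
E
```

```text
[ 0.59530106 -0.04568769  0.0977867 ] [ 0.09733335  0.1200062  -0.46498627] [ 0.01346067 -0.06599142 -0.03736178]
```

View pics/s2.png

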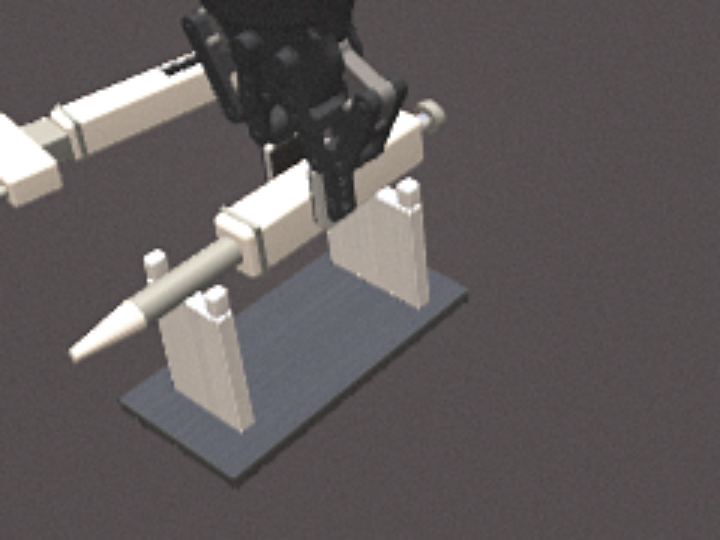

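The scene crop shows the handle between the wide lugs (408,190) and the barrel between the narrow lugs (155,260)/(217,300), almost seated. I feel for contact in small steps.

Call:
jog_arm([
  {"xyz":[0,0,0.5],"turn":0},
  {"xyz":[0,0,0.5],"turn":0},
  {"xyz":[0,0,0.5],"turn":0},
])

```text
t: 9.8
tool_pos: [0.5954, -0.0457, 0.0976]
tool_rot: [[1.0, -0.025, 0.0], [-0.025, -1.0, -0.0], [0.0, 0.0, -1.0]]
contact_force: [-2.1, -0.5, 4.7]
gripper_width: 0.0253
grasp_force: 41.0
```

Call:
jog_arm([
  {"xyz":[0,0,0.5],"turn":0},
  {"xyz":[0,0,0.5],"turn":0},
  {"xyz":[0,0,0.5],"turn":0},
])

```text
t: 10.1
tool_pos: [0.5954, -0.0457, 0.0976]
tool_rot: [[1.0, -0.025, 0.0], [-0.025, -1.0, -0.0], [0.0, 0.0, -1.0]]
contact_force: [-5.1, -0.7, 11.2]
gripper_width: 0.0255
grasp_force: 41.9
```

Call:
jog_arm([
  {"xyz":[0,0,-0.5],"turn":0},
  {"xyz":[0,0,-0.7],"turn":0},
  {"xyz":[0,0,-0.7],"turn":0},
], squeeze=20)

```text
t: 10.4
tool_pos: [0.5954, -0.0457, 0.0976]
tool_rot: [[1.0, -0.025, 0.0], [-0.025, -1.0, -0.0], [0.0, 0.0, -1.0]]
contact_force: [-2.5, -0.3, 4.9]
gripper_width: 0.0251
grasp_force: 40.9
```

Call:
jog_arm([
  {"xyz":[0,0,0],"turn":0},
  {"xyz":[0,0,0],"turn":0},
  {"xyz":[0,0,0],"turn":0},
  {"xyz":[0,0,0],"turn":0},
  {"xyz":[0,0,0],"turn":0},
  {"xyz":[0,0,0],"turn":0},
  {"xyz":[0,0,0],"turn":0},
  {"xyz":[0,0,0],"turn":0},
], grip=0.5)

```text
t: 11.2
tool_pos: [0.5953, -0.0457, 0.0975]
tool_rot: [[1.0, -0.025, 0.0], [-0.025, -1.0, -0.0], [0.0, 0.0, -1.0]]
contact_force: [0.3, -0.0, 0.3]
gripper_width: 0.0641
grasp_force: 0.0
```

Call:
jog_arm([
  {"xyz":[0,0,-5],"turn":0},
  {"xyz":[0,0,-15],"turn":0},
  {"xyz":[0,0,-30],"turn":0},
  {"xyz":[0,0,-50],"turn":0},
  {"xyz":[0,0,-75],"turn":0},
  {"xyz":[0,0,-100],"turn":0},
  {"xyz":[0,0,-125],"turn":0},
  {"xyz":[0,0,-140],"turn":0},
  {"xyz":[0,0,-150],"turn":0},
  {"xyz":[0,0,-150],"turn":0},
  {"xyz":[0,0,-150],"turn":0},
])

```text
t: 12.3
tool_pos: [0.5951, -0.0458, 0.2473]
tool_rot: [[1.0, -0.025, -0.0], [-0.025, -1.0, -0.0], [-0.0, 0.0, -1.0]]
contact_force: [0.1, -0.2, -0.4]
gripper_width: 0.0642
grasp_force: 0.0
```

```bash
python3 - <<'E'
from h import *
p,d,w=cloud('scene'); a=cv2.resize(p[170:350,130:370],None,fx=2.5,fy=2.5)
p2,d2,w2=cloud('wrist'); cv2.imwrite('pics/fin.png',np.hstack([cv2.resize(a,(400,300)),cv2.resize(p2,(400,300))]))
s=arm.observe(); R=np.array([[np.cos(.025),-np.sin(.025)],[np.sin(.025),np.cos(.025)]])
W=w2; m=(W[...,2]>.07)&(W[...,2]<.13)&(p2.min(2)>120)
P=W[m]; q=(P[:,:2]-[.5955,-.0448])@np.array([[np.cos(.025),np.sin(.025)],[-np.sin(.025),np.cos(.025)]])
for a in range(-100,160,20):
    k=(q[:,0]*1e3>a)&(q[:,0]*1e3<a+20)&(abs(q[:,1])<.006)
    if k.sum()>5: print(a,k.sum(),np.round([np.median(q[k,1])*1e3,np.median(P[k,2])*1e3],1))
E
```

```text
-100 262 [ -0.7 100.1]
-80 295 [1.00e-01 1.09e+02]
-60 149 [  4.3 109.3]
-40 220 [  1.5 109.2]
-20 464 [  0.  109.1]
0 490 [  0. 109.]
20 557 [  0. 109.]
40 597 [  0.  108.4]
60 591 [  0.  101.3]
80 624 [  0.  101.3]
100 639 [  0.  101.1]
120 554 [-0.6 98.8]
```

View pics/fin.png

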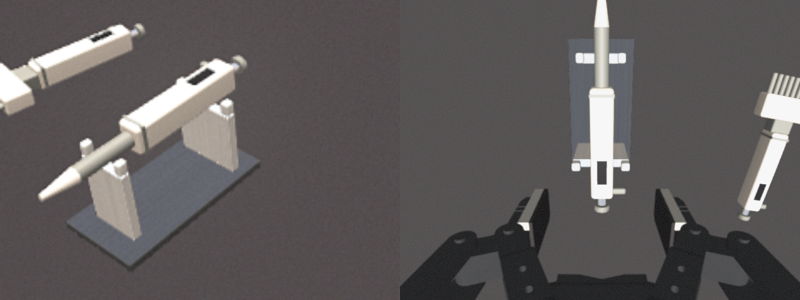

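The final pictures show the pipette level in both cradles: the handle top reads 109 mm along its whole length. It lies between the lugs at (576,165)/(627,165) and (579,58)/(622,58), with the hook outside the wide cradle and the gripper clear.

```bash
python3 -c "
from plant import arm
print(arm.close_job())"
```

```text
the job is handed in; nothing more can be done
None
```

The single-channel pipette lies level across both cradles, down between the lugs, with the hook about 2 cm outside the wider one; the eight-channel pipette was left where it was, and the job was handed in at about 12.4 s.

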